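# Refit a book-truck wheel and snap its hub cap home

## Robot

A 6-joint arm with a two-finger parallel gripper is mounted at the origin on the work surface. World frame = base frame: x ahead of the robot, y to its left, z up, the work surface at z = 0. Lengths are in m, angles in degrees, forces in N, time in s.
With the tool pointing down it reaches from about 0.3 to 0.75 m from the base axis. Payload 8.5 kg.
Tool frame: the origin (TCP) lies on the centre line of the jaws, within the pads' length; the fingertips stand 19 mm ahead of it and the grasp point (between the pads) is the TCP; z points along the fingers, x is the direction in which the jaws open and shut, and the axes are right-handed (so a half turn about z gives the same grasp; the last joint's range is limited). The gripper opens to 85 mm and grips with 20 to 120 N. Pads are 22 mm wide; open, the fingers measure 114 mm over their backs; the gripper's body (76 mm by 85 mm) begins 54 mm behind the grasp point. The pads swing forward as they close: fully open they stand 13 mm farther back than shut.
Start: joints at [-80.002, 21.807, 74.336, -0, 83.858, -12.336], TCP at [0.209, -0.509, 0.214] pointing down, gripper open.
Joint ranges: [-178.18, 178.18], [-50.72, 133.34], [12.68, 142.11], [-81.47, 261.47], [9.98, 163.14], [-165.26, 165.26]. Speed limits (degrees/s): [136.94, 136.94, 180, 180, 180, 180].

## Interface

Orientations are given as a 3x3 rotation matrix whose columns are the frame's x, y, z axes.
In Python, from rig import env, cams, order gives the robot as it stands.
- The arm moves only by the tool step_arm, never from a script. Its argument "steps" is a list of rows, each an object with "xyz": the shift along the tool's x, y, z normalised to -1 to 1, where 1 is 0.04 m, a list of three; "turn": the turn, a rotation vector about the tool's x, y, z normalised to -1 to 1, where 1 is 0.08 rad, a list of three; "gripper": the gripper command: -1 is shut, 1 is fully open, values between are in proportion. A call has 1 to 20 rows; each row shifts and turns the commanded pose from where the row before left it, along the tool's axes as they then stand; what a row does not reach is not made up. A row lasts 1/12 s, in which the tool goes at most 41.7 mm and 7.16 degrees, less where a joint would pass 70% of its speed; a pose out of reach is approached as far as the arm can. A call with a number of a shift or a turn outside -1 to 1 is refused whole. A call with a gripper value outside its range is refused whole. The fingers move at their own pace and stop on an object; "squeeze" is the grip in N (left out, the last holds). Time passes only in rows, so rows that do not move let the fingers close. It gives the time, the measured TCP pose, the force and the opening at its end, in the units of the state.
- env.observe(): the state, without advancing time (a new reading comes with each control period).
- cams.get_image(name): name is "scene" or "side" or "wrist"; returns (picture, depth): 400x640x3 uint8, red, green, blue; 400x640 float32, m along the optical axis (not along the pixel's ray), 0 where there is no reading.
- cams.camera_info(name): a dict with "fx", "fy", "cx", "cy" (pixels), "extrinsics" (4x4, takes a point from camera to world coordinates). Camera axes: x right, y down, z forward; pixel columns grow to the right and rows downward; lengths in m; the calibration is good to about 2 mm. The wrist camera is an equidistant fisheye: a pixel r from the principal point sees the ray r / f radians off the axis. A picture is of the moment at which its call begins: read the wrist's pose just before it. camera_info takes no time and is no camera call; for the wrist camera it gives the pose at the moment of the call.
- order.close_job(): hands the job in, once; it reports no verdict.
The state is a dict: "time_s": time; "q": joint angles; "qvel": joint speeds; "joint_efforts": joint torques, N m; "position": TCP position; "tool_rot": TCP orientation; "ft_force": force on the tool from outside, world axes, zero at the start; "wrist_torque": the same for the moment, N m; "grip_width": finger opening in m.
Only numpy, scipy, OpenCV 4.12 (cv2) and the standard library are available. Lean on these libraries where they do the work, as an engineer would, in place of code of your own. Each camera call takes 0.05 s, during which the arm holds its last target. There are 200 camera calls.

## Task

Put the loose 64 mm truck wheel on the bare stub axle of the book-truck rail, slid fully down onto the axle's shoulder, then set the loose hub cap squarely over the stud at the top of that axle and press straight down until it clicks fully home. Keep pressing after the click: finish with the gripper still on the cap, bearing down on it firmly and steadily (around 10 N or more), with nothing let go at the end. Leave the other things on the bench where they are.

Things in the scene. Friction and masses are not known exactly. Their poses are not given: they have to be found in the camera images.
- rail: Book-truck wheel rail, fixed: grey steel box section 330 x 40 mm strapped on a 360 x 120 x 12 mm plywood board, rail top 37 mm above the bench, an upright stub axle near each end, 260 mm apart. Origin: on the BARE stub's axis at bench height; x runs along the rail to the other stub (already has its wheel and cap, top 100 mm high; leave it), z up.
- shoulder (a point): Centre of the bare stub's shoulder, a black flange 50 mm in diameter, 45 mm above the bench: the wheel sits on it. Above it the steel axle is 30 mm in diameter for 27.5 mm (top edge bevelled), then a thinner stud 22 mm in diameter stands 20.5 mm higher.
- catches (a point): Point on the bare stub's axis, 83.6 mm above the bench, at the height of four sprung ball-nosed steel catches (5.5 mm nose radius) that stand out of the stud to a 30 mm circle. The wheel's bore passes them freely; the cap's lip pushes them in as it goes over, then they spring out above it and hold the cap.
- stud_top (a point): Centre of the stud's flat top, 93 mm above the bench on the bare stub's axis. The last 5 mm of the stud taper from 22 to 15 mm in diameter.
- wheel: Loose truck wheel, about 110 g: black rubber tread, grey plastic hub, 64 mm in diameter, 26 mm wide, 33 mm bore right through (1.6 mm clearance all round on the axle). Lies flat on the bench, both sides alike. Origin: centre of its underside; z is its axis. Fully down, its origin is at the shoulder, 45 mm above the bench.
- cap: Loose grey plastic hub cap, about 35 g: round, 42 mm in diameter, 26 mm tall, closed flat top, lying open side down. Its mouth has a lip 4 mm high with a 24.4 mm opening (1.2 mm clearance round the stud), above it a 31.4 mm chamber up to 19 mm, then the 7 mm top. Origin: centre of its underside; z is its axis, up.
- cap_top (a point): Centre of the cap's top face, 26 mm above its origin. Pushed down the stud, the cap meets the catches with its top about 114 mm above the bench; they yield at some 9 to 13 N, the force drops suddenly (the click), and the cap stops with its ceiling on the stud's top, its own top 100 mm above the bench (underside 74, 3 mm clear of the wheel).
- castor_wheel: Bystander: a smaller loose castor wheel, 48 mm in diameter, 18 mm wide, 12 mm bore, lying flat. Origin: centre of its underside.
- grease: Bystander: small closed jar of grease, 54 mm in diameter, 42 mm high, standing. Origin: centre of its underside.
- wrench: Bystander: wrench 190 mm long, lying flat. Origin: about the middle of its underside; x along it.
- screwdriver: Bystander: screwdriver 200 mm long, lying flat. Origin: about the middle of its underside; x along it.
- hammer: Bystander: small hammer 260 mm long, wooden handle, lying flat. Origin: about the middle of its underside; x along it, handle to -x.
- tape: Bystander: roll of book tape, 90 mm in diameter, 24 mm high, lying flat. Origin: centre of its underside.
Things that resemble listed ones, but are neither listed nor needed, are in the scene too. What is shaped like the wheel but orange is not meant.

How it is judged (in metres and radians):
On the way, in this order (a step that is already met when the one before it is completed fails the run):
1. the wheel is fully down on the shoulder of the bare stub axle (horizontal distance between wheel and rail below 0.005 m and z of wheel in the frame of rail between 0.041 and 0.048 m and angle between wheel's own z axis and vertical below 0.09 rad), for 0.2 s.
2. the hub cap has snapped over the catches and is fully home on the stud (horizontal distance between cap and stud_top below 0.004 m and z of cap in the frame of rail below 0.0765 m and angle between cap's own z axis and vertical below 0.1 rad), for 0.2 s.
At the end, for the whole second after the job is handed in: The wheel is on the bare axle's shoulder (3 mm in height, 5 mm off axis, level to 5 deg); the cap is home on its stud (at most 2.5 mm above rest, 4 mm off axis, square to 6 deg) and still; through the last second the fingers are on the cap and press it on the axle with over 5 N (all of step 1 and all of step 2 and z of cap in the frame of rail above 0.07 m and linear speed of cap below 0.02 m/s and contact force between the fingers and cap above 2 N and contact force between cap and rail above 5 N); the arm keeps its last pose, push and grip.
It fails at once if a bystander on the bench is moved by more than 30 mm (distance of any of castor_wheel, grease, wrench, screwdriver, hammer, tape from where it was at the start of the episode above 0.03 m).
It also fails if it takes over 64 s, if anything falls off the work surface, if the arm or the gripper's body presses on something with over 40 N, if the wrist force passes 120 N, or if a joint passes its speed limit or range.

## Working session

There is one attempt and no reset: what is moved stays moved. The work goes in short steps, Python scripts to look and compute and a tool call to move; the robot and the scene stay as the last step left them, time stands still between calls to the robot, and variables do not carry over. Pictures are saved under pics/ and viewed, about 8 in all and at most 12, crops included, and the job is handed in when it is done.

Besides the shell and the picture viewer there is one more tool, called after ">>>" by a JSON object that holds its "method" and its "body". step_arm: Moves the arm, as the interface text tells. Scaled input: -1 to 1 covers 0.04 m each way for a shift and 0.08 rad each way for a turn. Its arguments: {"type":"object","properties":{"steps":{"type":"array"},"squeeze":{"type":"number"}},"required":["steps"]}

```bash
mkdir -p pics && cat > h.py <<'E'
import numpy as np, cv2
from rig import env, cams, order
def snap(n,name):
    info=cams.camera_info(n); im,d=cams.get_image(n)
    np.savez(f'pics/{name}.npz',im=im,d=d,T=np.array(info['extrinsics']),k=np.array([info[a] for a in('fx','fy','cx','cy')]))
    cv2.imwrite(f'pics/{name}.png',im[:,:,::-1]); return im,d,info
def cloud(name):
    z=np.load(f'pics/{name}.npz'); d=z['d']; fx,fy,cx,cy=z['k']; v,u=np.mgrid[:400,:640]
    P=np.stack([(u-cx)/fx*d,(v-cy)/fy*d,d],-1)@z['T'][:3,:3].T+z['T'][:3,3]
    P[d==0]=np.nan; return P,z['im']
E
python3 - <<'E'
from h import *
for n in('scene','side'):
    im,d,i=snap(n,n+'0'); print(n,np.round(i['extrinsics'],3).tolist(),i['fx'],i['fy'],i['cx'],i['cy'])
s=env.observe(); print(s['position'],s['tool_rot'],s['grip_width'],s['ft_force'])
E
```

```text
scene [[0.411, 0.781, -0.47, 1.055], [0.911, -0.359, 0.201, -0.334], [-0.012, -0.511, -0.859, 1.026], [0.0, 0.0, 0.0, 1.0]] 434.24638919396887 434.24638919396887 316.0424497631937 195.95098370569443
side [[0.993, -0.096, 0.072, 0.472], [-0.12, -0.752, 0.649, -0.691], [-0.008, -0.653, -0.758, 0.767], [0.0, 0.0, 0.0, 1.0]] 370.6317951400699 370.6317951400699 318.4608058724576 194.9977512838855
[ 0.20894272 -0.50845649  0.2137761 ] [[ 3.79970356e-01 -9.24998637e-01 -2.24442318e-04]
 [-9.24997782e-01 -3.79970317e-01  1.28890072e-03]
 [-1.27751283e-03 -2.82135419e-04 -9.99999144e-01]] 0.0849705999249859 [ 0.3019315   0.07251441 -0.04489708]
```

View pics/scene0.png

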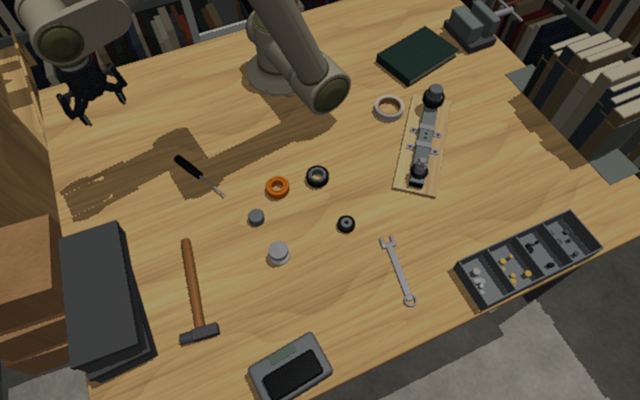

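View pics/side0.png

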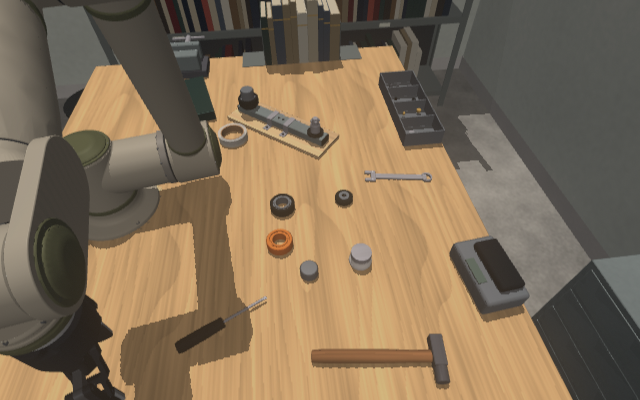

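The scene view shows the wheel at (317,176), the cap at (256,217), the bare stub at (419,170), and the finished wheel at (432,95). In the side view they are at (282,205), (309,270), (316,128) and (248,96). The orange wheel is the decoy.

```bash
python3 - <<'E'
from h import *
for c,pts in (('scene0',dict(wheel=(317,176,24),cap=(256,217,18),stub=(419,168,22),done=(432,95,22),castor=(346,224,18),grease=(278,253,22),orange=(277,187,24))),('side0',dict(wheel=(282,205,24),cap=(309,270,18),stub=(316,128,20),done=(248,96,22)))):
    P,im=cloud(c)
    for n,(u,v,r) in pts.items():
        Q=P[v-r:v+r,u-r:u+r].reshape(-1,3); Q=Q[~np.isnan(Q[:,0])]
        zm=np.percentile(Q[:,2],99.5)
        for lo,hi in (((zm-.005,zm+.01),) if n!='stub' else ((.084,.1),(.0675,.0765),(.042,.05))):
            S=Q[(Q[:,2]>lo)&(Q[:,2]<hi)]
            if len(S)>3:
                (x,y),rad=cv2.minEnclosingCircle(S[:,:2].astype(np.float32)*1000); print(c,n,len(S),'mid',round(x,1),round(y,1),'r',round(rad,1),'ztop',round(zm*1000,1),'mean',S.mean(0).round(4))
E
```

```text
scene0 wheel 188 mid 444.7 -67.4 r 32.0 ztop 30.3 mean [ 0.4459 -0.0675  0.0277]
scene0 cap 119 mid 495.6 -266.8 r 19.9 ztop 31.0 mean [ 0.4956 -0.267   0.0282]
scene0 stub 69 mid 562.7 183.2 r 15.0 ztop 94.2 mean [0.5625 0.1823 0.0907]
scene0 stub 36 mid 561.0 183.3 r 14.8 ztop 94.2 mean [0.565  0.1778 0.072 ]
scene0 stub 124 mid 548.4 198.8 r 52.6 ztop 94.2 mean [0.5654 0.1788 0.046 ]
scene0 done 103 mid 359.9 348.4 r 21.6 ztop 103.0 mean [0.3626 0.349  0.1008]
scene0 castor 156 mid 610.8 -60.8 r 23.5 ztop 23.3 mean [ 0.61   -0.06    0.0205]
scene0 grease 218 mid 617.4 -251.5 r 24.0 ztop 47.2 mean [ 0.6178 -0.2517  0.0444]
scene0 orange 213 mid 448.4 -212.5 r 65.2 ztop 30.5 mean [ 0.4371 -0.1881  0.028 ]
side0 wheel 253 mid 443.3 -94.3 r 58.8 ztop 28.8 mean [ 0.4445 -0.0701  0.0264]
side0 cap 214 mid 494.6 -267.4 r 20.7 ztop 29.2 mean [ 0.4945 -0.268   0.0268]
side0 stub 51 mid 560.5 183.3 r 14.6 ztop 93.9 mean [0.5601 0.1806 0.0902]
side0 stub 37 mid 560.1 182.3 r 14.8 ztop 93.9 mean [0.5601 0.1762 0.0719]
side0 stub 87 mid 560.2 182.4 r 26.1 ztop 93.9 mean [0.5604 0.1755 0.0459]
side0 done 78 mid 361.4 349.4 r 24.1 ztop 101.9 mean [0.3619 0.3483 0.1003]
```

>>> {"method": "step_arm", "body": {"steps": [{"xyz": [-0.3, -0.35, 0], "turn": [0, 0, 0], "gripper": 1}, {"xyz": [-0.53, -0.65, 0], "turn": [0, 0, 0], "gripper": 1}, {"xyz": [-0.53, -0.65, 0], "turn": [0, 0, 0], "gripper": 1}, {"xyz": [-0.53, -0.65, 0], "turn": [0, 0, 0], "gripper": 1}, {"xyz": [-0.53, -0.65, 0], "turn": [0, 0, 0], "gripper": 1}, {"xyz": [-0.53, -0.65, 0], "turn": [0, 0, 0], "gripper": 1}, {"xyz": [-0.53, -0.65, 0], "turn": [0, 0, 0], "gripper": 1}, {"xyz": [-0.53, -0.65, 0], "turn": [0, 0, 0], "gripper": 1}, {"xyz": [-0.53, -0.65, 0], "turn": [0, 0, 0], "gripper": 1}, {"xyz": [-0.53, -0.65, 0], "turn": [0, 0, 0], "gripper": 1}, {"xyz": [-0.53, -0.65, 0.1], "turn": [0, 0, 0], "gripper": 1}, {"xyz": [-0.53, -0.65, 0.3], "turn": [0, 0, 0], "gripper": 1}, {"xyz": [-0.53, -0.65, 0.3], "turn": [0, 0, 0], "gripper": 1}, {"xyz": [-0.53, -0.65, 0.3], "turn": [0, 0, 0], "gripper": 1}, {"xyz": [-0.53, -0.65, 0.3], "turn": [0, 0, 0], "gripper": 1}, {"xyz": [-0.2, -0.2, 0.3], "turn": [0, 0, 0], "gripper": 1}, {"xyz": [0, 0, 0], "turn": [0, 0, 0], "gripper": 1}], "squeeze": 60}}

```text
time_s: 1.52
position: [0.4451, -0.0664, 0.1483]
tool_rot: [[0.383, -0.924, -0.004], [-0.924, -0.383, 0.002], [-0.003, 0.003, -1.0]]
ft_force: [0.2, 0.6, -0.1]
grip_width: 0.0852
```

```bash
cat >> h.py <<'E'
def st():
    s=env.observe(); print('t',round(s['time_s'],2),'p',np.round(s['position'],4),'F',np.round(s['ft_force'],1),'w',round(s['grip_width'],4)); return s
def go(t):
    s=st(); R=np.array(s['tool_rot']); print('xaxis',R[:,0].round(3),'zaxis',R[:,2].round(4),'units',(R.T@(np.array(t)-s['position'])/.04).round(3))
def wcloud(name):
    z=np.load(f'pics/{name}.npz'); d=z['d']; fx,fy,cx,cy=z['k']; v,u=np.mgrid[:400,:640]
    a=(u-cx)/fx; b=(v-cy)/fy; r=np.hypot(a,b)+1e-9; t=np.tan(np.minimum(r,1.5))
    P=np.stack([a/r*t*d,b/r*t*d,d],-1)@z['T'][:3,:3].T+z['T'][:3,3]
    P[d==0]=np.nan; return P,z['im']
def disc(P,c,zlo,zhi,R):
    Q=P.reshape(-1,3); Q=Q[~np.isnan(Q[:,0])]; S=Q[(Q[:,2]>zlo)&(Q[:,2]<zhi)&(np.hypot(Q[:,0]-c[0],Q[:,1]-c[1])<R)]
    if len(S)<4: print('few',len(S)); return
    (x,y),r=cv2.minEnclosingCircle(S[:,:2].astype(np.float32)*1000); print(len(S),'mid',round(x,1),round(y,1),'r',round(r,1),'mean',S.mean(0).round(4))
E
python3 - <<'E'
from h import *
go([.4445,-.068,.1])
snap('wrist','w1'); P,im=wcloud('w1'); c=(.4445,-.068)
disc(P,c,.022,.04,.045); disc(P,(.495,-.267),.022,.04,.035); disc(P,(.437,-.188),.022,.04,.045)
E
```

```text
t 1.52 p [ 0.4451 -0.0664  0.1483] F [ 0.2  0.6 -0.1] w 0.0852
xaxis [ 0.383 -0.924 -0.003] zaxis [-0.004   0.0021 -1.    ] units [0.035 0.026 1.207]
2521 mid 444.5 -66.2 r 32.5 mean [ 0.4459 -0.0659  0.0258]
817 mid 494.2 -265.5 r 21.5 mean [ 0.4946 -0.2632  0.0262]
1687 mid 431.9 -181.0 r 32.5 mean [ 0.436  -0.1766  0.0257]
```

View pics/w1.png

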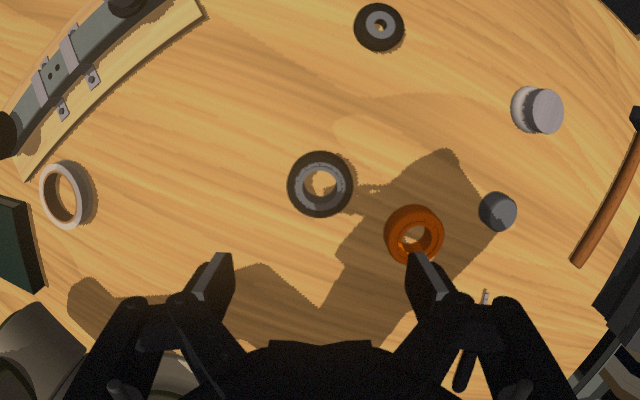

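The wheel at (320,184) sits centred between the fingertips (222 and 422), and the orange one is clear of the right finger's path. Next I descend and grip.

>>> {"method": "step_arm", "body": {"steps": [{"xyz": [0, 0, 0.6], "turn": [0, 0, 0], "gripper": 1}, {"xyz": [0, 0, 0.8], "turn": [0, 0, 0], "gripper": 1}, {"xyz": [0, 0, 0.8], "turn": [0, 0, 0], "gripper": 1}, {"xyz": [0, 0, 0.5], "turn": [0, 0, 0], "gripper": 1}, {"xyz": [0, 0, 0.3], "turn": [0, 0, 0], "gripper": 1}, {"xyz": [0, 0, 0.15], "turn": [0, 0, 0], "gripper": 1}, {"xyz": [0, 0, 0], "turn": [0, 0, 0], "gripper": 0.4}, {"xyz": [0, 0, 0], "turn": [0, 0, 0], "gripper": 0}, {"xyz": [0, 0, 0], "turn": [0, 0, 0], "gripper": -0.2}, {"xyz": [0, 0, 0], "turn": [0, 0, 0], "gripper": -0.2}, {"xyz": [0, 0, 0], "turn": [0, 0, 0], "gripper": -0.2}, {"xyz": [0, 0, 0], "turn": [0, 0, 0], "gripper": -0.2}], "squeeze": 50}}

```text
time_s: 2.57
position: [0.4458, -0.0691, 0.0248]
tool_rot: [[0.38, -0.925, 0.001], [-0.925, -0.38, -0.0], [0.001, -0.001, -1.0]]
ft_force: [0.9, -0.2, -0.5]
grip_width: 0.0343
```

```bash
python3 - <<'E'
from h import *
st(); a=snap('wrist','w2')[0]; b=snap('scene','s2')[0]
cv2.imwrite('pics/c2.png',np.vstack([a[:,:,::-1],cv2.resize(b[110:235,240:440,::-1],(640,400))])[:,:])
cv2.imwrite('pics/c2.png',cv2.resize(cv2.imread('pics/c2.png'),(480,600)))
P,_=cloud('s2'); disc(P,(.4445,-.068),.018,.045,.05)
E
```

```text
t 2.57 p [ 0.4458 -0.0691  0.0248] F [ 0.9 -0.2 -0.5] w 0.0343
222 mid 445.4 -67.8 r 32.1 mean [ 0.4543 -0.0661  0.0257]
```

View pics/c2.png

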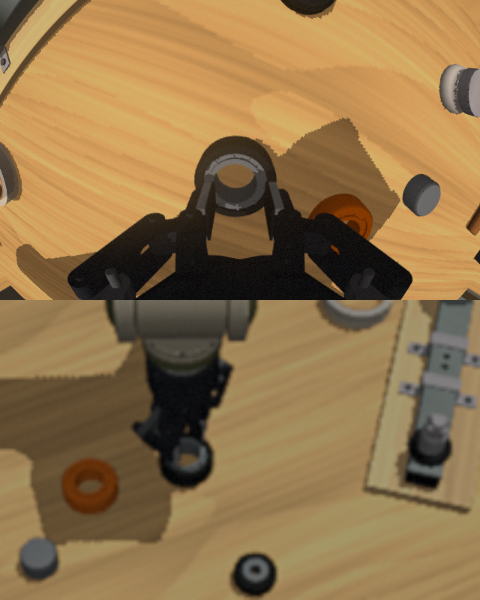

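```bash
python3 - <<'E'
from h import *
for n,f in(('w2',wcloud),('s2',cloud)):
    P,im=f(n); g=im.astype(int).sum(-1)
    for zl,zh in((.005,.02),(.02,.03),(.03,.045),(.045,.06)):
        print(n,zl,end=' '); disc(P,(.448,-.068),zl,zh,.05)
P,im=wcloud('w2')
for v in range(185,330,12): print(v,[(u,(P[v,u]*1000).round().astype(int).tolist()) for u in (250,285,313,350,375) if not np.isnan(P[v,u,0])])
cv2.imwrite('pics/c3.png',cv2.resize(im[170:350,210:420,::-1],(700,600),interpolation=cv2.INTER_CUBIC))
E
```

```text
w2 0.005 1226 mid 455.0 -63.2 r 28.8 mean [ 0.4497 -0.0645  0.0129]
w2 0.02 5585 mid 444.6 -66.2 r 32.2 mean [ 0.45   -0.0653  0.0256]
w2 0.03 28 mid 443.8 -70.7 r 17.6 mean [ 0.447  -0.0746  0.0442]
w2 0.045 865 mid 452.2 -67.1 r 30.9 mean [ 0.4521 -0.0671  0.0538]
s2 0.005 92 mid 460.2 -74.8 r 40.3 mean [ 0.4576 -0.0721  0.0124]
s2 0.02 194 mid 446.5 -68.0 r 31.9 mean [ 0.4543 -0.0654  0.0258]
s2 0.03 12 mid 451.5 -67.1 r 29.8 mean [ 0.4584 -0.0721  0.0329]
s2 0.045 37 mid 452.3 -68.6 r 30.6 mean [ 0.4501 -0.0674  0.0537]
185 [(250, [455, -19, 1]), (285, [464, -39, 0]), (313, [474, -54, 16]), (350, [479, -76, 1]), (375, [485, -91, 2])]
197 [(250, [448, -21, 0]), (285, [464, -42, 23]), (313, [471, -56, 28]), (350, [473, -78, 7]), (375, [478, -95, 0])]
209 [(250, [440, -24, 0]), (285, [458, -44, 25]), (313, [464, -58, 25]), (350, [472, -77, 27]), (375, [471, -98, 2])]
221 [(250, [432, -26, 0]), (285, [451, -47, 23]), (313, [448, -64, 0]), (350, [466, -80, 27]), (375, [463, -101, 1])]
233 [(250, [424, -29, 1]), (285, [446, -49, 28]), (313, [440, -67, 0]), (350, [458, -83, 24]), (375, 
[... 270 characters left out ...]
 -37, 1]), (285, [439, -54, 54]), (313, [429, -73, 26]), (350, [438, -93, 26]), (375, [465, -87, 74])]
281 [(250, [448, -40, 87]), (285, [434, -56, 56]), (313, [421, -76, 26]), (350, [416, -105, 0]), (375, [465, -85, 85])]
293 [(250, [448, -41, 93]), (285, [389, -67, 1]), (313, [397, -85, 1]), (350, [406, -110, 0]), (375, [465, -84, 92])]
305 [(250, [449, -43, 101]), (285, [377, -70, 0]), (313, [385, -89, 0]), (350, [396, -115, 0]), (375, [465, -82, 100])]
317 [(250, [454, -44, 113]), (285, [366, -74, 0]), (313, [375, -94, 0]), (350, [385, -120, 0]), (375, [468, -79, 112])]
329 [(250, [454, -45, 118]), (285, [355, -78, 1]), (313, [364, -98, 0]), (350, [374, -125, 0]), (375, [468, -78, 118])]
```

View pics/c3.png

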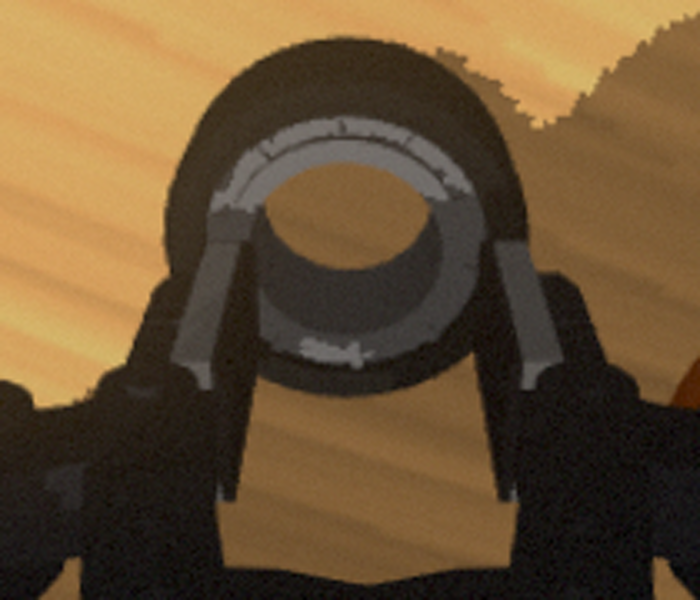

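```bash
python3 - <<'E'
from h import *
P,im=wcloud('w1')
for v,u in((256,222),(262,220),(275,212),(290,205),(256,420),(262,420),(275,428)): print(v,u,(P[v,u]*1000).round(1))
s=env.observe(); T=np.array(cams.camera_info('wrist')['extrinsics']); R=np.array(s['tool_rot'])
print('cam in tool now',(R.T@(T[:3,3]-s['position'])).round(4)); z=np.load('pics/w1.npz')['T']; print('w1 cam',z[:3,3].round(4), 'now',T[:3,3].round(4)); print(np.round(s['q'],2))
P,im=cloud('scene0'); Q=P[60:130,50:135].reshape(-1,3); Q=Q[(Q[:,2]>.08)&(Q[:,2]<.3)&(np.hypot(Q[:,0]-.209,Q[:,1]+.509)<.1)]; print('lowest at start',np.sort(Q[:,2])[:8].round(3))
E
```

```text
256 222 [439.  -21.4 187.7]
262 220 [439.8 -22.1 194. ]
275 212 [438.9 -21.8 203.9]
290 205 [439.  -22.4 214.9]
256 420 [ 473.6 -105.4  186.9]
262 420 [ 473.1 -103.7  192.8]
275 428 [ 472.9 -104.4  203.2]
cam in tool now [ 0.0004 -0.0774 -0.1604]
w1 cam [ 0.5174 -0.0374  0.3084] now [ 0.5175 -0.0399  0.185 ]
[-23.9   26.8  104.94   0.    48.23  43.76]
lowest at start [0.247 0.249 0.25  0.25  0.251 0.251 0.251 0.251]
```

The picture and depth show the fingers shut in the air above the wheel, which hasn't moved. The fingertips measure about 37 mm behind the reported TCP when open and about 22 mm at a 34 mm opening. The scene camera gives the same at the start pose (lowest point 0.247 against TCP 0.214). So the stated tip offset, 19 mm ahead, doesn't hold, and I'll use the measured one. I'll open and go lower, watching the force.

>>> {"method": "step_arm", "body": {"steps": [{"xyz": [0, 0, 0], "turn": [0, 0, 0], "gripper": 1}, {"xyz": [0, 0, 0], "turn": [0, 0, 0], "gripper": 1}, {"xyz": [-0.05, 0, 0], "turn": [0, 0, 0], "gripper": 1}, {"xyz": [0, 0, 0], "turn": [0, 0, 0], "gripper": 1}, {"xyz": [0, 0, 0], "turn": [0, 0, 0], "gripper": 1}, {"xyz": [0, 0, 0.3], "turn": [0, 0, 0], "gripper": 1}, {"xyz": [0, 0, 0.3], "turn": [0, 0, 0], "gripper": 1}, {"xyz": [0, 0, 0.2], "turn": [0, 0, 0], "gripper": 1}, {"xyz": [0, 0, 0], "turn": [0, 0, 0], "gripper": 1}]}}

```text
time_s: 3.42
position: [0.4442, -0.0669, -0.0089]
tool_rot: [[0.38, -0.925, -0.002], [-0.925, -0.38, 0.001], [-0.002, 0.002, -1.0]]
ft_force: [-0.1, -0.1, -0.2]
grip_width: 0.0853
```

>>> {"method": "step_arm", "body": {"steps": [{"xyz": [0, 0, 0.2], "turn": [0, 0, 0], "gripper": 1}, {"xyz": [0, 0, 0.15], "turn": [0, 0, 0], "gripper": 1}, {"xyz": [0, 0, 0], "turn": [0, 0, 0], "gripper": 0.5}, {"xyz": [0, 0, 0], "turn": [0, 0, 0], "gripper": 0.2}, {"xyz": [0, 0, 0], "turn": [0, 0, 0], "gripper": -0.2}, {"xyz": [0, 0, 0], "turn": [0, 0, 0], "gripper": -0.2}, {"xyz": [0, 0, 0], "turn": [0, 0, 0], "gripper": -0.2}]}}

```text
time_s: 4.0
position: [0.445, -0.0672, -0.0213]
tool_rot: [[0.38, -0.925, 0.0], [-0.925, -0.38, -0.0], [0.0, -0.0, -1.0]]
ft_force: [-1.5, -0.1, 4.0]
grip_width: 0.0629
```

>>> {"method": "step_arm", "body": {"steps": [{"xyz": [0, 0, -0.2], "turn": [0, 0, 0], "gripper": -0.2}, {"xyz": [0, 0, -0.5], "turn": [0, 0, 0], "gripper": -0.2}, {"xyz": [0, 0, -0.7], "turn": [0, 0, 0], "gripper": -0.2}, {"xyz": [0, 0, -0.7], "turn": [0, 0, 0], "gripper": -0.2}, {"xyz": [0, 0, -0.7], "turn": [0, 0, 0], "gripper": -0.2}, {"xyz": [-0.2, -0.2, -0.6], "turn": [0, 0, 0], "gripper": -0.2}, {"xyz": [-0.4, -0.43, 0], "turn": [0, 0, 0], "gripper": -0.2}, {"xyz": [-0.48, -0.53, 0], "turn": [0, 0, 0], "gripper": -0.2}, {"xyz": [-0.5, -0.55, 0], "turn": [0, 0, 0], "gripper": -0.2}, {"xyz": [-0.5, -0.55, 0], "turn": [0, 0, 0], "gripper": -0.2}, {"xyz": [-0.5, -0.55, 0], "turn": [0, 0, 0], "gripper": -0.2}, {"xyz": [-0.5, -0.55, 0], "turn": [0, 0, 0], "gripper": -0.2}, {"xyz": [-0.5, -0.55, 0], "turn": [0, 0, 0], "gripper": -0.2}, {"xyz": [-0.5, -0.55, 0], "turn": [0, 0, 0], "gripper": -0.2}, {"xyz": [-0.4, -0.4, 0], "turn": [0, 0, 0], "gripper": -0.2}, {"xyz": [-0.2, -0.2, 0], "turn": [0, 0, 0], "gripper": -0.2}, {"xyz": [0, 0, 0], "turn": [0, 0, 0], "gripper": -0.2}, {"xyz": [0, 0, 0], "turn": [0, 0, 0], "gripper": -0.2}]}}

```text
time_s: 5.5
position: [0.5605, 0.1826, 0.1143]
tool_rot: [[0.381, -0.925, -0.001], [-0.925, -0.381, -0.0], [0.0, 0.001, -1.0]]
ft_force: [-0.2, -0.3, -0.9]
grip_width: 0.0631
```

```bash
python3 - <<'E'
from h import *
go([.561,.183,.11])
for n,f in (('wrist',wcloud),('scene',cloud),('side',cloud)):
    im,_,_=snap(n,n+'4'); P,_=f(n+'4')
    print(n,'wheel'); disc(P,(.561,.183),.128,.142,.045); disc(P,(.561,.183),.115,.128,.05); print('stub'); disc(P,(.561,.183),.08,.097,.025); disc(P,(.561,.183),.042,.048,.03)
a=cv2.imread('pics/wrist4.png'); b=cv2.imread('pics/side4.png')[60:180,230:390]
cv2.imwrite('pics/c4.png',np.vstack([a[100:400],cv2.resize(b,(640,480))])[:780])
cv2.imwrite('pics/c4.png',cv2.resize(cv2.imread('pics/c4.png'),(492,600)))
E
```

```text
t 5.5 p [0.5605 0.1826 0.1143] F [-0.2 -0.3 -0.9] w 0.0631
xaxis [ 0.381 -0.925  0.   ] zaxis [-6.e-04 -4.e-04 -1.e+00] units [-0.004 -0.014  0.108]
wrist wheel
631 mid 571.2 186.1 r 37.5 mean [0.5608 0.1822 0.1396]
few 0
stub
50 mid 571.9 187.8 r 5.4 mean [0.5742 0.1877 0.0855]
1223 mid 561.4 185.1 r 25.0 mean [0.5715 0.1897 0.0456]
scene wheel
16 mid 568.4 171.9 r 27.8 mean [0.5799 0.1751 0.1403]
few 0
stub
49 mid 562.1 183.9 r 14.9 mean [0.5662 0.1803 0.0893]
97 mid 558.5 183.5 r 26.8 mean [0.5668 0.1784 0.0455]
side wheel
25 mid 560.8 169.5 r 30.4 mean [0.5574 0.1617 0.1398]
few 0
stub
56 mid 560.6 183.5 r 13.5 mean [0.5602 0.1804 0.0896]
82 mid 561.7 182.6 r 25.8 mean [0.5602 0.1763 0.0455]
```

View pics/c4.png

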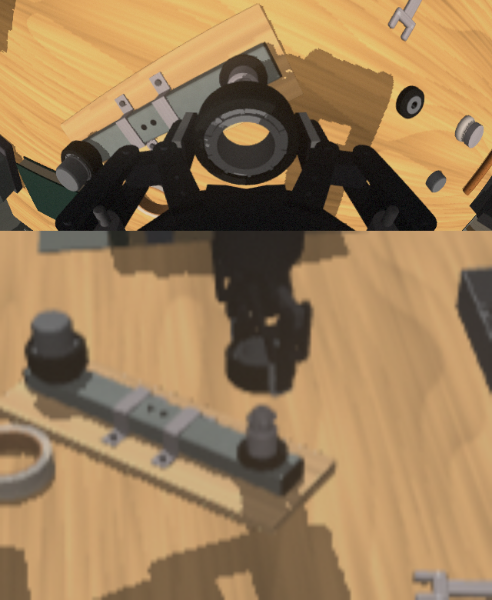

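The wheel is held above the stub, clear and roughly level. Next I measure its centre and level in the hand.

```bash
python3 - <<'E'
from h import *
for n,f in (('wrist4',wcloud),('scene4',cloud),('side4',cloud)):
    P,im=f(n); Q=P.reshape(-1,3); Q=Q[np.hypot(Q[:,0]-.561,Q[:,1]-.183)<.045]; Q=Q[(Q[:,2]>.12)&(Q[:,2]<.19)]
    print(n,np.histogram(Q[:,2],bins=np.arange(.12,.191,.005))[0])
P,im=wcloud('wrist4'); Q=P.reshape(-1,3); c=(.561,.183); 
S=Q[(np.hypot(Q[:,0]-c[0],Q[:,1]-c[1])<.036)&(Q[:,2]>.155)&(Q[:,2]<.172)]
# remove fingers: keep |tool x|<27mm
X=np.array([.381,-.925]); k=np.abs((S[:,:2]-c)@X)<.027; S=S[k]; 
for i in range(4):
    A=np.c_[S[:,:2]-c,np.ones(len(S))]; p=np.linalg.lstsq(A,S[:,2],rcond=None)[0]; e=S[:,2]-A@p; S=S[np.abs(e)<.002]
print('plane tilt',p[:2].round(4),'z',p[2].round(4),len(S))
r=np.hypot(*(S[:,:2]-c).T); print(np.histogram(r,bins=np.arange(.01,.04,.002)))
from scipy.optimize import least_squares
Y=np.array([-.925,-.381]); th=np.arctan2(S[:,1]-c[1],S[:,0]-c[0])
# per-angle outer and inner rim points
for lab,q,R in(('in',3,.0165),('out',97,.032)):
    pts=[]
    for a in np.arange(-np.pi,np.pi,.15):
        m=np.abs(th-a)<.075
        if m.sum()>15: rr=np.percentile(r[m],q); pts.append([c[0]+rr*np.cos(a),c[1]+rr*np.sin(a)])
    pts=np.array(pts); o=least_squares(lambda v:np.hypot(pts[:,0]-v[0],pts[:,1]-v[1])-v[2],[*c,R],loss='soft_l1',f_scale=.0007); print(lab,len(pts),o.x.round(4))
E
```

```text
wrist4 [   0    0    1  326  874 1103 1208 3027 8619  566  561  458  409  752]
scene4 [  0   0   0   5  23  29  23  53 120  21   6   7   8   5]
side4 [  0   0   0  12  33  34  39  47 119  21  19  14  13  11]
plane tilt [-0.0047 -0.0018] z 0.1618 7326
(array([   0,    0,   93,  836, 1012,  547,  406, 1329, 1261, 1244,  595,
          3,    0,    0]), array([0.01 , 0.012, 0.014, 0.016, 0.018, 0.02 , 0.022, 0.024, 0.026,
       0.028, 0.03 , 0.032, 0.034, 0.036, 0.038]))
in 42 [0.561  0.1822 0.0167]
out 42 [0.5616 0.1825 0.0302]
```

>>> {"method": "step_arm", "body": {"steps": [{"xyz": [-0.02, -0.01, 0.2], "turn": [0, 0, 0], "gripper": -0.2}, {"xyz": [0, 0, 0.3], "turn": [0, 0, 0], "gripper": -0.2}, {"xyz": [0, 0, 0.3], "turn": [0, 0, 0], "gripper": -0.2}, {"xyz": [0, 0, 0.3], "turn": [0, 0, 0], "gripper": -0.2}, {"xyz": [0, 0, 0.2], "turn": [0, 0, 0], "gripper": -0.2}, {"xyz": [0, 0, 0.15], "turn": [0, 0, 0], "gripper": -0.2}, {"xyz": [0, 0, 0], "turn": [0, 0, 0], "gripper": -0.2}, {"xyz": [0, 0, 0], "turn": [0, 0, 0], "gripper": -0.2}]}}

```text
time_s: 6.32
position: [0.5611, 0.1837, 0.0563]
tool_rot: [[0.38, -0.925, -0.0], [-0.925, -0.38, -0.0], [-0.0, 0.0, -1.0]]
ft_force: [-0.4, 0.6, -1.4]
grip_width: 0.0625
```

>>> {"method": "step_arm", "body": {"steps": [{"xyz": [0, 0, 0.1], "turn": [0, 0, 0], "gripper": -0.2}, {"xyz": [0, 0, 0.1], "turn": [0, 0, 0], "gripper": -0.2}, {"xyz": [0, 0, 0.1], "turn": [0, 0, 0], "gripper": -0.2}, {"xyz": [0, 0, 0], "turn": [0, 0, 0], "gripper": -0.2}]}}

```text
time_s: 6.65
position: [0.5607, 0.1839, 0.0436]
tool_rot: [[0.38, -0.925, -0.001], [-0.925, -0.38, 0.0], [-0.0, 0.001, -1.0]]
ft_force: [-0.2, 0.8, -1.6]
grip_width: 0.0627
```

>>> {"method": "step_arm", "body": {"steps": [{"xyz": [0, 0, 0.12], "turn": [0, 0, 0], "gripper": -0.2}, {"xyz": [0, 0, 0.12], "turn": [0, 0, 0], "gripper": -0.2}, {"xyz": [0, 0, 0.12], "turn": [0, 0, 0], "gripper": -0.2}, {"xyz": [0, 0, 0.08], "turn": [0, 0, 0], "gripper": -0.2}, {"xyz": [0, 0, 0.06], "turn": [0, 0, 0], "gripper": -0.2}, {"xyz": [0, 0, 0], "turn": [0, 0, 0], "gripper": -0.2}]}}

```text
time_s: 7.15
position: [0.5609, 0.1839, 0.0239]
tool_rot: [[0.38, -0.925, -0.001], [-0.925, -0.38, 0.0], [-0.0, 0.001, -1.0]]
ft_force: [0.0, 2.9, -2.9]
grip_width: 0.063
```

>>> {"method": "step_arm", "body": {"steps": [{"xyz": [0, 0, 0], "turn": [0, 0, 0], "gripper": 0.55}, {"xyz": [0, 0, 0], "turn": [0, 0, 0], "gripper": 0.7}, {"xyz": [0, 0, 0], "turn": [0, 0, 0], "gripper": 1}, {"xyz": [0, 0, 0], "turn": [0, 0, 0], "gripper": 1}, {"xyz": [0, 0, 0], "turn": [0, 0, 0], "gripper": 1}, {"xyz": [0, 0, -0.3], "turn": [0, 0, 0], "gripper": 1}, {"xyz": [0, 0, -0.6], "turn": [0, 0, 0], "gripper": 1}, {"xyz": [0, 0, -0.7], "turn": [0, 0, 0], "gripper": 1}, {"xyz": [0, 0, -0.7], "turn": [0, 0, 0], "gripper": 1}, {"xyz": [0, 0, -0.7], "turn": [0, 0, 0], "gripper": 1}, {"xyz": [0, 0, -0.2], "turn": [0, 0, 0], "gripper": 1}, {"xyz": [0, 0, 0], "turn": [0, 0, 0], "gripper": 1}]}}

```text
time_s: 8.15
position: [0.562, 0.1839, 0.1546]
tool_rot: [[0.38, -0.925, 0.005], [-0.925, -0.38, 0.0], [0.001, -0.005, -1.0]]
ft_force: [-0.2, -0.3, -0.7]
grip_width: 0.0857
```

```bash
python3 - <<'E'
from h import *
go([.495,-.2665,.14])
im=[]
for n,f in (('wrist',wcloud),('scene',cloud),('side',cloud)):
    im.append(snap(n,n+'5')[0]); P,_=f(n+'5')
    print(n); disc(P,(.561,.183),.066,.079,.038); disc(P,(.561,.183),.085,.098,.02)
cv2.imwrite('pics/c5.png',cv2.resize(np.vstack([im[0][60:260,160:480],im[2][60:160,230:390].repeat(2,0).repeat(2,1)])[:,:,::-1],(480,600)))
E
```

```text
t 8.15 p [0.562  0.1839 0.1546] F [-0.2 -0.3 -0.7] w 0.0857
xaxis [ 0.38  -0.925  0.001] zaxis [ 4.8e-03  5.0e-04 -1.0e+00] units [9.779 5.829 0.352]
wrist
3451 mid 561.1 183.6 r 32.5 mean [0.564  0.1845 0.0708]
811 mid 561.6 184.9 r 15.0 mean [0.5626 0.1856 0.0911]
scene
302 mid 561.5 182.4 r 32.5 mean [0.565  0.1781 0.0713]
68 mid 561.4 183.9 r 14.2 mean [0.5628 0.182  0.0909]
side
205 mid 560.1 182.2 r 33.6 mean [0.5605 0.1744 0.0714]
49 mid 561.3 184.4 r 14.0 mean [0.5603 0.1808 0.0905]
```

View pics/c5.png

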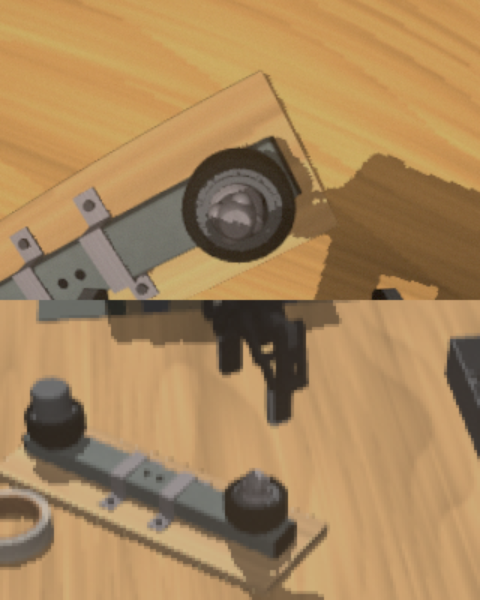

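The wheel is fully down: its top measures 71 mm, level, at about (561, 183). Now the cap.

>>> {"method": "step_arm", "body": {"steps": [{"xyz": [0.3, 0.18, 0], "turn": [0, 0, 0], "gripper": 1}, {"xyz": [0.6, 0.36, 0], "turn": [0, 0, 0], "gripper": 1}, {"xyz": [0.8, 0.48, 0], "turn": [0, 0, 0], "gripper": 1}, {"xyz": [0.8, 0.48, 0], "turn": [0, 0, 0], "gripper": 1}, {"xyz": [0.8, 0.48, 0], "turn": [0, 0, 0], "gripper": 1}, {"xyz": [0.8, 0.48, 0], "turn": [0, 0, 0], "gripper": 1}, {"xyz": [0.8, 0.48, 0], "turn": [0, 0, 0], "gripper": 1}, {"xyz": [0.8, 0.48, 0], "turn": [0, 0, 0], "gripper": 1}, {"xyz": [0.8, 0.48, 0], "turn": [0, 0, 0], "gripper": 1}, {"xyz": [0.8, 0.48, 0], "turn": [0, 0, 0], "gripper": 0.6}, {"xyz": [0.8, 0.48, 0], "turn": [0, 0, 0], "gripper": 0.5}, {"xyz": [0.8, 0.48, 0], "turn": [0, 0, 0], "gripper": 0.5}, {"xyz": [0.5, 0.28, 0.2], "turn": [0, 0, 0], "gripper": 0.5}, {"xyz": [0.18, 0.21, 0.3], "turn": [0, 0, 0], "gripper": 0.5}, {"xyz": [0, 0, 0.3], "turn": [0, 0, 0], "gripper": 0.5}, {"xyz": [0, 0, 0.2], "turn": [0, 0, 0], "gripper": 0.5}, {"xyz": [0, 0, 0], "turn": [0, 0, 0], "gripper": 0.5}, {"xyz": [0, 0, 0], "turn": [0, 0, 0], "gripper": 0.5}]}}

```text
time_s: 9.8
position: [0.4906, -0.2589, 0.1118]
tool_rot: [[0.38, -0.925, -0.001], [-0.925, -0.38, 0.001], [-0.001, 0.001, -1.0]]
ft_force: [-0.0, -1.0, 0.7]
grip_width: 0.0641
```

```bash
python3 - <<'E'
from h import *
snap('wrist','w6'); P,im=wcloud('w6'); disc(P,(.495,-.2665),.0235,.03,.03); disc(P,(.436,-.178),.0235,.03,.04)
go([.495,-.2665,-.02])
E
```

```text
1737 mid 494.2 -266.4 r 21.0 mean [ 0.4954 -0.2659  0.0263]
2260 mid 432.1 -181.6 r 32.3 mean [ 0.4342 -0.1823  0.0259]
t 9.85 p [ 0.491  -0.259   0.1124] F [-0.2  0.3  0.9] w 0.0639
xaxis [ 0.381 -0.925 -0.   ] zaxis [-2.e-04  1.e-04 -1.e+00] units [ 0.211 -0.022  3.31 ]
```

>>> {"method": "step_arm", "body": {"steps": [{"xyz": [0.21, -0.02, 0.4], "turn": [0, 0, 0], "gripper": 0.5}, {"xyz": [0, 0, 0.7], "turn": [0, 0, 0], "gripper": 0.5}, {"xyz": [0, 0, 0.7], "turn": [0, 0, 0], "gripper": 0.5}, {"xyz": [0, 0, 0.6], "turn": [0, 0, 0], "gripper": 0.5}, {"xyz": [0, 0, 0.4], "turn": [0, 0, 0], "gripper": 0.5}, {"xyz": [0, 0, 0.3], "turn": [0, 0, 0], "gripper": 0.5}, {"xyz": [0, 0, 0.16], "turn": [0, 0, 0], "gripper": 0.5}, {"xyz": [0, 0, 0], "turn": [0, 0, 0], "gripper": 0.3}, {"xyz": [0, 0, 0], "turn": [0, 0, 0], "gripper": 0.1}, {"xyz": [0, 0, 0], "turn": [0, 0, 0], "gripper": -0.3}, {"xyz": [0, 0, 0], "turn": [0, 0, 0], "gripper": -0.6}, {"xyz": [0, 0, 0], "turn": [0, 0, 0], "gripper": -0.6}, {"xyz": [0, 0, 0], "turn": [0, 0, 0], "gripper": -0.6}], "squeeze": 80}}

```text
time_s: 10.93
position: [0.4957, -0.2672, -0.0166]
tool_rot: [[0.38, -0.925, 0.002], [-0.925, -0.38, -0.002], [0.002, -0.001, -1.0]]
ft_force: [-0.2, 0.7, 6.6]
grip_width: 0.0403
```

>>> {"method": "step_arm", "body": {"steps": [{"xyz": [0, 0, -0.2], "turn": [0, 0, 0], "gripper": -0.6}, {"xyz": [0, 0, -0.5], "turn": [0, 0, 0], "gripper": -0.6}, {"xyz": [0, 0, -0.7], "turn": [0, 0, 0], "gripper": -0.6}, {"xyz": [0, 0, -0.7], "turn": [0, 0, 0], "gripper": -0.6}, {"xyz": [0, 0, -0.7], "turn": [0, 0, 0], "gripper": -0.6}, {"xyz": [-0.2, -0.12, -0.6], "turn": [0, 0, 0], "gripper": -0.6}, {"xyz": [-0.5, -0.3, 0], "turn": [0, 0, 0], "gripper": -0.6}, {"xyz": [-0.8, -0.48, 0], "turn": [0, 0, 0], "gripper": -0.6}, {"xyz": [-0.8, -0.48, 0], "turn": [0, 0, 0], "gripper": -0.6}, {"xyz": [-0.8, -0.48, 0], "turn": [0, 0, 0], "gripper": -0.6}, {"xyz": [-0.8, -0.48, 0], "turn": [0, 0, 0], "gripper": -0.6}, {"xyz": [-0.8, -0.48, 0], "turn": [0, 0, 0], "gripper": -0.6}, {"xyz": [-0.8, -0.48, 0], "turn": [0, 0, 0], "gripper": -0.6}, {"xyz": [-0.8, -0.48, 0], "turn": [0, 0, 0], "gripper": -0.6}, {"xyz": [-0.8, -0.48, 0], "turn": [0, 0, 0], "gripper": -0.6}, {"xyz": [-0.8, -0.48, 0], "turn": [0, 0, 0], "gripper": -0.6}, {"xyz": [-0.8, -0.48, 0], "turn": [0, 0, 0], "gripper": -0.6}, {"xyz": [-0.5, -0.29, 0], "turn": [0, 0, 0], "gripper": -0.6}, {"xyz": [0, 0, 0], "turn": [0, 0, 0], "gripper": -0.6}, {"xyz": [0, 0, 0], "turn": [0, 0, 0], "gripper": -0.6}]}}

```text
time_s: 12.6
position: [0.5587, 0.1584, 0.1185]
tool_rot: [[0.382, -0.924, 0.0], [-0.924, -0.382, -0.0], [0.0, -0.0, -1.0]]
ft_force: [-0.5, 0.4, -0.5]
grip_width: 0.0405
```

```bash
python3 - <<'E'
from h import *
im=[]
go([.5612,.1835,.11]); p=np.array(env.observe()['position'])[:2]
for n,f in (('wrist',wcloud),('scene',cloud),('side',cloud)):
    im.append(snap(n,n+'7')[0]); P,_=f(n+'7'); Q=P.reshape(-1,3); Q=Q[np.hypot(*(Q[:,:2]-p).T)<.03]
    print(n,np.histogram(Q[:,2],bins=np.arange(.1,.19,.005))[0])
P,_=wcloud('wrist7'); Q=P.reshape(-1,3); X=np.array([.38,-.925]); S=Q[(np.hypot(*(Q[:,:2]-p).T)<.03)&(np.abs((Q[:,:2]-p)@X)<.016)&(Q[:,2]>.14)&(Q[:,2]<.165)]
for i in range(5):
    A=np.c_[S[:,:2]-p,np.ones(len(S))]; c=np.linalg.lstsq(A,np.array(S[:,2]),rcond=None)[0]; S=S[np.abs(S[:,2]-A@c)<.0025]
print('top plane',c.round(4),len(S),'along y-tool range',np.percentile((S[:,:2]-p)@[-.925,-.38],[1,99]).round(4))
cv2.imwrite('pics/c7.png',cv2.resize(np.vstack([im[0][100:300,160:480],im[2][60:160,230:390].repeat(2,0).repeat(2,1)])[:,:,::-1],(480,600)))
E
```

```text
t 12.6 p [0.5587 0.1584 0.1185] F [-0.5  0.4 -0.5] w 0.0405
xaxis [ 0.382 -0.924  0.   ] zaxis [ 5.e-04 -2.e-04 -1.e+00] units [-0.556 -0.298  0.211]
wrist [   0    0    0    0    0    0    0  253  393  511  562 1161 4941  360
  551  488  225]
scene [ 0  0  0  0  0  0  1  7  9 15 14 27 49  7  7  5  7]
side [ 0  0  0  0  0  0  2 12 13 17 20 29 60 15 14  7  9]
top plane [-0.0994 -0.0446  0.1609] 2779 along y-tool range [-0.0192  0.0157]
```

View pics/c7.png

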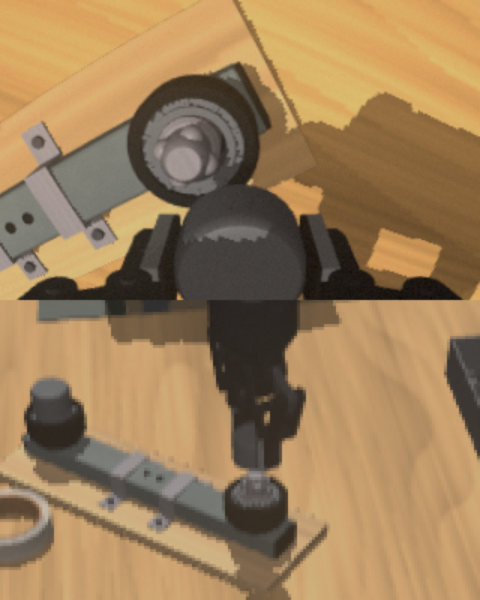

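The cap is held and about 25 mm short of the stub. I move over the axis and recheck its tilt; that fit may have caught the cap's side.

>>> {"method": "step_arm", "body": {"steps": [{"xyz": [-0.28, -0.15, 0], "turn": [0, 0, 0], "gripper": -0.6}, {"xyz": [-0.28, -0.15, 0], "turn": [0, 0, 0], "gripper": -0.6}, {"xyz": [0, 0, 0], "turn": [0, 0, 0], "gripper": -0.6}, {"xyz": [0, 0, 0], "turn": [0, 0, 0], "gripper": -0.6}]}}

```text
time_s: 13.08
position: [0.5614, 0.1833, 0.1179]
tool_rot: [[0.381, -0.925, -0.0], [-0.925, -0.381, -0.0], [0.0, 0.0, -1.0]]
ft_force: [0.7, 0.6, -0.5]
grip_width: 0.0406
```

```bash
python3 - <<'E'
from h import *
go([.5612,.1835,.11]); p=np.array(env.observe()['position'])[:2]
P7,_=wcloud('wrist7'); p7=np.array([.5587,.1584]); snap('wrist','w8'); P8,_=wcloud('w8')
X=np.array([.38,-.925]); Y=np.array([-.925,-.38])
for P,p in((P7,p7),(P8,p)):
    Q=P.reshape(-1,3); a=(Q[:,:2]-p)@X; b=(Q[:,:2]-p)@Y
    print([(round(l*1000),(1000*np.percentile(Q[m,2],[10,50,90])).round(1).tolist()) for l in np.arange(-.024,.022,.004) for m in [(abs(a)<.014)&(b>l)&(b<l+.004)&(Q[:,2]>.13)&(Q[:,2]<.172)] if m.sum()>5])
    print([(round(l*1000),(1000*np.percentile(Q[m,2],[50])).round(1).tolist()) for l in np.arange(-.02,.02,.004) for m in [(abs(b)<.012)&(a>l)&(a<l+.004)&(Q[:,2]>.155)&(Q[:,2]<.172)] if m.sum()>5])
    S=Q[(abs(a)<.016)&(Q[:,2]>.156)&(Q[:,2]<.168)&(b>-.024)&(b<.024)]; (x,y),r=cv2.minEnclosingCircle((S[:,:2]*1000).astype(np.float32)); print('circ',x,y,r)
E
```

```text
t 13.08 p [0.5614 0.1833 0.1179] F [ 0.7  0.6 -0.5] w 0.0406
xaxis [ 0.381 -0.925  0.   ] zaxis [-0.e+00 -1.e-04 -1.e+00] units [-0.007  0.004  0.197]
[(-24, [146.2, 152.5, 154.2]), (-20, [139.3, 152.7, 160.2]), (-16, [146.6, 160.8, 162.0]), (-12, [160.7, 161.5, 162.3]), (-8, [160.9, 161.6, 162.3]), (-4, [160.9, 161.6, 162.3]), (0, [161.0, 161.7, 162.3]), (4, [161.0, 161.5, 162.2]), (8, [160.9, 161.6, 162.2]), (12, [160.7, 161.5, 162.1]), (16, [160.7, 161.4, 162.0])]
[(-20, [161.0]), (-16, [161.4]), (-12, [161.6]), (-8, [161.6]), (-4, [161.6]), (0, [161.6]), (4, [161.6]), (8, [161.7]), (12, [161.5]), (16, [160.8])]
circ 558.336669921875 157.94332885742188 20.760793685913086
[(-24, [138.1, 145.0, 153.3]), (-20, [138.9, 152.3, 159.7]), (-16, [145.6, 160.3, 161.5]), (-12, [160.3, 161.1, 161.7]), (-8, [160.4, 161.1, 161.8]), (-4, [160.4, 161.0, 161.7]), (0, [160.4, 161.1, 161.7]), (4, [160.3, 161.0, 161.6]), (8, [160.4, 161.0, 161.8]), (12, [160.2, 160.9, 161.6]), (16, [160.0, 160.7, 161.3])]
[(-20, [160.5]), (-16, [160.9]), (-12, [161.0]), (-8, [161.1]), (-4, [161.1]), (0, [161.1]), (4, [161.1]), (8, [161.0]), (12, [161.0]), (16, [160.2])]
circ 560.9518432617188 183.03720092773438 21.207401275634766
```

>>> {"method": "step_arm", "body": {"steps": [{"xyz": [-0.015, -0.005, 0.2], "turn": [0, 0, 0], "gripper": -0.6}, {"xyz": [0, 0, 0.3], "turn": [0, 0, 0], "gripper": -0.6}, {"xyz": [0, 0, 0.3], "turn": [0, 0, 0], "gripper": -0.6}, {"xyz": [0, 0, 0.15], "turn": [0, 0, 0], "gripper": -0.6}, {"xyz": [0, 0, 0.1], "turn": [0, 0, 0], "gripper": -0.6}, {"xyz": [0, 0, 0], "turn": [0, 0, 0], "gripper": -0.6}], "squeeze": 110}}

```text
time_s: 13.63
position: [0.5611, 0.1831, 0.0751]
tool_rot: [[0.38, -0.925, -0.002], [-0.925, -0.38, -0.0], [-0.0, 0.001, -1.0]]
ft_force: [-0.9, 0.4, -0.1]
grip_width: 0.0397
```

>>> {"method": "step_arm", "body": {"steps": [{"xyz": [0, 0, 0.06], "turn": [0, 0, 0], "gripper": -0.6}, {"xyz": [0, 0, 0.06], "turn": [0, 0, 0], "gripper": -0.6}, {"xyz": [0, 0, 0], "turn": [0, 0, 0], "gripper": -0.6}]}}

```text
time_s: 13.88
position: [0.562, 0.184, 0.0718]
tool_rot: [[0.38, -0.925, 0.002], [-0.925, -0.38, 0.001], [-0.001, -0.002, -1.0]]
ft_force: [-0.3, 2.9, 3.7]
grip_width: 0.0394
```

>>> {"method": "step_arm", "body": {"steps": [{"xyz": [0, 0, 0.05], "turn": [0, 0, 0], "gripper": -0.6}, {"xyz": [0, 0, 0.05], "turn": [0, 0, 0], "gripper": -0.6}, {"xyz": [0, 0, 0], "turn": [0, 0, 0], "gripper": -0.6}]}}

```text
time_s: 14.13
position: [0.562, 0.1848, 0.0687]
tool_rot: [[0.38, -0.925, 0.003], [-0.925, -0.38, 0.003], [-0.002, -0.004, -1.0]]
ft_force: [-2.6, 7.3, 8.5]
grip_width: 0.0398
```

>>> {"method": "step_arm", "body": {"steps": [{"xyz": [-0.025, 0, 0], "turn": [0, 0, 0], "gripper": -0.6}, {"xyz": [0, 0, 0], "turn": [0, 0, 0], "gripper": -0.6}]}}

```text
time_s: 14.3
position: [0.5619, 0.1853, 0.0688]
tool_rot: [[0.38, -0.925, 0.003], [-0.925, -0.38, 0.002], [-0.0, -0.004, -1.0]]
ft_force: [-1.8, 5.2, 9.5]
grip_width: 0.0394
```

>>> {"method": "step_arm", "body": {"steps": [{"xyz": [-0.04, 0.01, 0], "turn": [0, 0, 0], "gripper": -0.6}, {"xyz": [0, 0, 0], "turn": [0, 0, 0], "gripper": -0.6}]}}

```text
time_s: 14.47
position: [0.5615, 0.1859, 0.0691]
tool_rot: [[0.38, -0.925, 0.005], [-0.925, -0.38, 0.0], [0.001, -0.005, -1.0]]
ft_force: [0.2, 1.2, 9.3]
grip_width: 0.0393
```

>>> {"method": "step_arm", "body": {"steps": [{"xyz": [0, 0, 0.05], "turn": [0, 0, 0], "gripper": -0.6}, {"xyz": [0, 0, 0.05], "turn": [0, 0, 0], "gripper": -0.6}, {"xyz": [0, 0, 0], "turn": [0, 0, 0], "gripper": -0.6}]}}

```text
time_s: 14.72
position: [0.5609, 0.1857, 0.0631]
tool_rot: [[0.38, -0.925, 0.002], [-0.925, -0.38, 0.0], [0.001, -0.002, -1.0]]
ft_force: [6.2, 2.4, -6.1]
grip_width: 0.0397
```

The click has passed: the force dropped from +9 to −6 N. I keep pressing to home.

>>> {"method": "step_arm", "body": {"steps": [{"xyz": [0, -0.015, 0.06], "turn": [0, 0, 0], "gripper": -0.6}, {"xyz": [0, 0, 0.06], "turn": [0, 0, 0], "gripper": -0.6}, {"xyz": [0, 0, 0.05], "turn": [0, 0, 0], "gripper": -0.6}, {"xyz": [0, 0, 0], "turn": [0, 0, 0], "gripper": -0.6}]}}

```text
time_s: 15.05
position: [0.5606, 0.1857, 0.0576]
tool_rot: [[0.38, -0.925, 0.001], [-0.925, -0.38, -0.0], [0.001, -0.0, -1.0]]
ft_force: [-4.0, -1.3, 10.3]
grip_width: 0.0397
```

>>> {"method": "step_arm", "body": {"steps": [{"xyz": [0, 0, 0.05], "turn": [0, 0, 0], "gripper": -0.6}, {"xyz": [0, 0, 0.04], "turn": [0, 0, 0], "gripper": -0.6}, {"xyz": [0, 0, 0], "turn": [0, 0, 0], "gripper": -0.6}, {"xyz": [0, 0, 0], "turn": [0, 0, 0], "gripper": -0.6}]}}

```text
time_s: 15.38
position: [0.5608, 0.1857, 0.0573]
tool_rot: [[0.38, -0.925, 0.003], [-0.925, -0.38, -0.0], [0.002, -0.003, -1.0]]
ft_force: [-12.7, -2.6, 36.8]
grip_width: 0.04
```

```bash
python3 - <<'E'
from h import *
s=st(); ims=[]
for n,f in (('wrist',wcloud),('scene',cloud),('side',cloud)):
    ims.append(snap(n,n+'9')[0]); P,_=f(n+'9'); Q=P.reshape(-1,3); p=np.array([.5612,.184]); a=(Q[:,:2]-p)@[.38,-.925]; b=(Q[:,:2]-p)@[-.925,-.38]
    S=Q[(abs(a)<.014)&(abs(b)<.022)&(Q[:,2]>.09)&(Q[:,2]<.112)]; T=S[S[:,2]>.096]; print(n,len(S),'top z',np.percentile(T[:,2],[10,50,90]).round(4),'circ',cv2.minEnclosingCircle((T[:,:2]*1000).astype(np.float32)))
    disc(P,p,.066,.074,.036)
st()
cv2.imwrite('pics/c9.png',cv2.resize(np.vstack([ims[0][100:300,160:480],ims[2][60:160,230:390].repeat(2,0).repeat(2,1)])[:,:,::-1],(480,600)))
E
```

```text
t 15.38 p [0.5608 0.1857 0.0573] F [-12.7  -2.6  36.8] w 0.04
wrist 4654 top z [0.0989 0.1004 0.1011] circ ((561.3748779296875, 183.86561584472656), 20.982742309570312)
3205 mid 563.5 184.4 r 31.9 mean [0.5799 0.1904 0.0705]
scene 51 top z [0.0978 0.1012 0.1032] circ ((568.8564453125, 185.50408935546875), 13.878564834594727)
141 mid 563.1 180.9 r 31.9 mean [0.5738 0.1745 0.0708]
side 54 top z [0.0986 0.1002 0.1019] circ ((553.7982177734375, 180.59271240234375), 14.093350410461426)
118 mid 561.5 180.1 r 31.3 mean [0.5592 0.1683 0.0706]
t 15.53 p [0.5608 0.1857 0.0573] F [-13.3  -3.3  36.9] w 0.0399
```

View pics/c9.png

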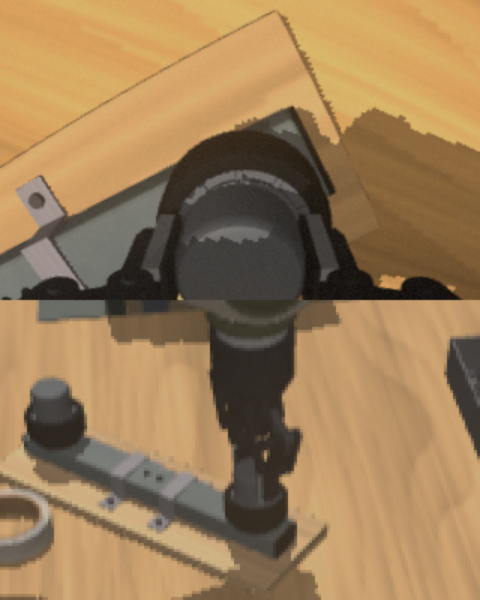

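The cap is home: its top measures 100.4 mm, 561.4/183.9. The push of 37 N with some side load is more than needed, so I ease it to about 20 N.

>>> {"method": "step_arm", "body": {"steps": [{"xyz": [0, 0.025, -0.025], "turn": [0, 0, 0], "gripper": -0.6}, {"xyz": [0, 0, -0.025], "turn": [0, 0, 0], "gripper": -0.6}, {"xyz": [0, 0, 0], "turn": [0, 0, 0], "gripper": -0.6}, {"xyz": [0, 0, 0], "turn": [0, 0, 0], "gripper": -0.6}, {"xyz": [0, 0, 0], "turn": [0, 0, 0], "gripper": -0.6}]}}

```text
time_s: 15.95
position: [0.5607, 0.1857, 0.0575]
tool_rot: [[0.38, -0.925, 0.004], [-0.925, -0.38, 0.001], [0.001, -0.004, -1.0]]
ft_force: [-3.2, 0.9, 19.0]
grip_width: 0.0396
```

>>> {"method": "step_arm", "body": {"steps": [{"xyz": [0, 0, 0], "turn": [0, 0, 0], "gripper": -0.6}, {"xyz": [0, 0, 0], "turn": [0, 0, 0], "gripper": -0.6}, {"xyz": [0, 0, 0], "turn": [0, 0, 0], "gripper": -0.6}]}}

```text
time_s: 16.2
position: [0.5607, 0.1857, 0.0575]
tool_rot: [[0.38, -0.925, 0.004], [-0.925, -0.38, 0.001], [0.001, -0.004, -1.0]]
ft_force: [-3.5, -0.0, 19.3]
grip_width: 0.0395
```

```bash
python3 -c "
from h import *
st(); print(order.close_job())"
```

```text
t 16.2 p [0.5607 0.1857 0.0575] F [-3.5 -0.  19.3] w 0.0395
the job is handed in; nothing more can be done
None
```

The wheel is on the bare axle's shoulder and the cap is clicked home. I handed the job in at 16.2 s with the gripper still holding the cap and pressing down with a steady 19 N. The system reported no verdict.

**Last checks:**
- **Wheel:** its top measured about 71 mm above the bench, which is where it should be when fully down.
- **Click:** the force built to about 9 N, then dropped to −6 N as the cap went over the catches.
- **Cap:** its top measured 100.4 mm (nominal 100), centred on the stub to about 1 mm.
- **Force at hand-in:** sideways force was about 3.5 N.

**What disagreed or went wrong:**
- **Fingertip position:** the fingertips measured about 20–37 mm behind the reported TCP, depending on opening, not 19 mm ahead as stated. My first grasp closed in the air above the wheel without moving it. I used the measured offset after that.
- **Final TCP position:** the final TCP y reading (0.1857) was about 2 mm off the camera's stub position (about 0.184). I corrected for the side force while pressing.
- **Push force:** it reached about 37 N briefly before I eased it to 19 N.
- **Bystanders:** I did not re-measure them at the end. No planned path or contact came near them.

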